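# Pull the fuse carrier out of the LED power supply

### The job

Someone left the sanding block lying on top of the fuse carrier of the LED power supply: lift it off and, without dropping or knocking it, lay it flat, right way up, on the bench beside the supply. Then pinch the carrier's two side catches fully inward so that they let go while it still sits in its socket, draw the carrier straight up and finish while still holding it there by its two pinched catches, upright, about 10 cm above where it sat. Leave the other things on the bench where they are, and do not wrench at the carrier while its catches are still engaged.

Things in the scene. Friction and masses are not known exactly. Their poses are not given: they have to be found in the camera images.
- power_supply: aluminium LED power supply, a flat case 140 (x) x 90 (y) x 45 mm high with a mounting ear (to x = +-85 mm, 4 mm high) at each end, fixed to the bench. Origin: centre of its underside, on the bench; z up. On its top, at x from 42 to 62 mm, is a terminal strip 76 mm wide and 17 mm high; at x = -20 mm is the black fuse socket.
- socket (a point): centre of the floor of the fuse socket, on top of the case (45 mm above the bench); axes as the supply. The socket is a black frame 54 (x) x 60 (y) mm outside, 21 mm high, around the foot of the carrier. At the middle of its +y and -y sides a fixed lip, 16 to 21 mm above the socket floor, reaches inward to y = +-21 mm and holds the toes of the catches down.
- fuse_carrier: grey plastic fuse carrier, about 80 g with its catches, standing loose in the socket with 1 to 1.5 mm play. Origin: centre of its underside (on the socket floor when seated); z up, x and y as the supply's. Foot 44 (x) x 39 (y) x 5 mm, above it a frame 44 x 34 mm, up to the flat top 62 mm above the origin. The catches stand out of its +y and -y sides. Short brass blades hang 10 mm below and slide out freely.
- catch_left (a joint): slide of the spring catch on the carrier's +y side: 0 = sprung out (engaged), grows as it is pressed inward toward the carrier's middle, stop at 0.007 m. Its toe reaches 3 mm under the socket's lip, so with the carrier's play it is surely free from about 0.005 m. The spring takes 2 N to start and 5.5 N to press fully; it springs out again when let go.
- catch_right (a joint): the same for the catch on the carrier's -y side, pressed toward +y.
- catch_left_pad (a point): middle of the outer face of the left catch's tab, an upright flat black tab 20 mm wide (along x) from 25 to 54 mm above the carrier's origin; this point is 28 mm to +y of the carrier's middle and 40 mm above its origin when sprung out. The two tabs are 56 mm apart outside to outside when out, 42 mm when fully pressed. The tabs' lower edges are 4 mm above the top of the socket.
- catch_right_pad (a point): the same point on the right catch's tab (-y side of the carrier).
- sanding_block: brown cork sanding block, 60 (x; the solid part that is gripped is 58) x 100 (y) x 28 mm high, 80 g, lying flat across the top of the carrier (its underside 107 mm above the bench). Origin: centre of its underside; z up.
- side_cutters: side cutters with red handles, 52 x 130 (y) x 12 mm, lying at the left front of the bench; leave alone. Origin: middle of its underside.
- cyano_bottle: small instant-glue bottle with a tall blue cap, 27 mm across, 69 mm high, standing at the right, beyond the middle of the bench; leave alone. Origin: middle of its underside.
- tape_roll_0: roll of beige masking tape, 96 mm across, 24 mm high, lying beyond the supply at the left; leave alone. Origin: middle of its underside. The bench to the right of the supply (y -0.34 to -0.23, x 0.35 to 0.50) is free.
There are look-alikes about, which are no part of the job. Of the things shaped like the sanding_block, the brown one is meant.

How it is judged:
On the way, in this order (a step that is already met when the one before it is completed fails the run):
1. the sanding block lies flat and let go on the bench, not touching the supply, while the carrier is still seated (height (world z) of sanding_block between -0.006 and 0.006 m and angle between sanding_block's own z axis and vertical below 0.1 rad and contact force between sanding_block and power_supply below 0.05 N and linear speed of sanding_block below 0.03 m/s and contact force between sanding_block and the fingers below 0.05 N and z of fuse_carrier in the frame of socket below 0.01 m), for 0.2 s.
2. both catches are pressed in (more than 4 mm) while the carrier is still seated (value of joint each of catch_left, catch_right above 0.004 m and z of fuse_carrier in the frame of socket below 0.008 m), for 0.1 s.
At the end, for the whole second after the job is handed in: Carrier held still by both catches (each in over 4 mm), upright within 0.3 rad, 70 to 160 mm above its seat, within 40 mm of it sideways, not touching the supply; the sanding block lies flat, right way up, at rest on the bench, clear of supply and fingers (value of joint each of catch_left, catch_right above 0.004 m and z of fuse_carrier in the frame of socket between 0.07 and 0.16 m and horizontal distance between fuse_carrier and socket below 0.04 m and angle between fuse_carrier's own z axis and vertical below 0.3 rad and linear speed of each of fuse_carrier, sanding_block below 0.03 m/s and contact force between each of catch_left, catch_right and the fingers above 1 N and contact force between each of fuse_carrier, sanding_block and power_supply below 0.05 N and height (world z) of sanding_block between -0.006 and 0.006 m and angle between sanding_block's own z axis and vertical below 0.1 rad and contact force between sanding_block and the fingers below 0.05 N); the arm keeps its last pose, push and grip.
It fails at once if the sanding block is dropped or knocked (moves faster than 0.7 m/s without being held) (linear speed of sanding_block above 0.7 m/s and contact force between sanding_block and the fingers below 0.3 N).
It fails at once if the carrier is wrenched: pulled up with more than 60 N while a catch is still engaged (contact force between fuse_carrier and power_supply above 60 N and z of fuse_carrier in the frame of socket above 0.0015 m and value of joint any of catch_left, catch_right below 0.003 m).
It fails at once if the side cutters has been moved by more than 30 mm (distance of side_cutters from where it was at the start of the episode above 0.03 m).
It fails at once if the cyano bottle has been moved by more than 30 mm (distance of cyano_bottle from where it was at the start of the episode above 0.03 m).
It fails at once if the tape roll has been moved by more than 30 mm (distance of tape_roll_0 from where it was at the start of the episode above 0.03 m).
It also fails if it takes over 45 s, if anything falls off the work surface, if the arm or the gripper's body presses on something with over 40 N, if the wrist force passes 120 N, or if a joint passes its speed limit or range.

### The arm

A 6-joint arm with a two-finger parallel gripper is mounted at the origin on a cart in front of the work surface, level with it; the furniture and walls round the work are solid. World frame = base frame: x ahead of the robot, y to its left, z up, the work surface at z = 0. Lengths are in m, angles in rad, forces in N, time in s.
With the tool pointing down it reaches from about 0.425 to 0.95 m from the base axis. Payload 3.5 kg.
Tool frame: the origin (TCP) lies midway between the tips of the shut fingers; the grasp point (between the pads) lies 19 mm behind it; y points along the fingers, x is the direction in which the jaws open and shut, and the axes are right-handed (so a half turn about y gives the same grasp; the last joint's range is limited). The gripper opens to 85 mm and grips with 20 to 120 N. Pads are 22 mm wide; open, the fingers measure 114 mm over their backs; the gripper's body (76 mm by 85 mm) begins 54 mm behind the grasp point. The pads swing forward as they close: fully open they stand 13 mm farther back than shut.
Start: joints at [-1.409, 0.286, 1.577, -0, 1.279, -0.15], TCP at [0.207, -0.642, 0.231] pointing down, gripper open.
Joint ranges: [-2.77, 2.77], [-0.9, 2.22], [0.21, 2.48], [-1.53, 4.67], [0.24, 2.81], [-2.84, 2.84]. Speed limits (rad/s): [2.79, 2.79, 3.14, 3.14, 3.14, 3.14].

### API

Orientations are given as a unit quaternion [x, y, z, w].
In Python, from plant import ctrl, viewer gives the robot as it stands.
- The arm moves only by the tool step_arm, never from a script. Its argument "rows" is a list of rows, each a list of 3 entries, a list of its own where there are three numbers: the turn, a rotation vector about the tool's x, y, z in degrees, then the shift along the tool's x, y, z in mm, then the closure, from 0 (fully open) to 1 (shut). A call has 1 to 10 rows; each row is the pose to reach, as a shift and turn from the pose commanded when the call began, along the tool's axes at that moment; what a row does not reach only later rows make up. A row lasts 1/12 s, in which the tool goes at most 41.7 mm and 7.16 degrees, less where a joint would pass 70% of its speed; a pose out of reach is approached as far as the arm can. A call with a gripper value outside its range is refused whole. The fingers move at their own pace and stop on an object; "newtons" is the grip in N (left out, the last holds). Time passes only in rows, so rows that repeat a pose let the fingers close. It gives the time, the measured TCP pose, the force and the opening at its end, in the units of the state.
- ctrl.get_state(): the state, without advancing time (a new reading comes with each control period).
- viewer.read_camera(name): name is "side" or "top" or "wrist"; returns (picture, depth): 420x560x3 uint8, red, green, blue; 420x560 float32, m along the optical axis (not along the pixel's ray), 0 where there is no reading.
- viewer.calibration(name): a dict with "K" (3x3 intrinsics, pixels), "D" ([k1, k2, p1, p2, k3] as OpenCV has them; the pictures are not rectified), "R" (3x3) and "t" (3): a world point X has camera coordinates R X + t. Camera axes: x right, y down, z forward; pixel columns grow to the right and rows downward; lengths in m; the calibration is good to about 2 mm. A picture is of the moment at which its call begins: read the wrist's pose just before it. calibration takes no time and is no camera call; for the wrist camera it gives the pose at the moment of the call.
- ctrl.sign_off(): hands the job in, once; it reports no verdict.
The state is a dict: "time": time; "qpos": joint angles; "dq": joint speeds; "joint_efforts": joint torques, N m; "eef_pos": TCP position; "tcp_rot": TCP orientation; "contact_force": force on the tool from outside, world axes, zero at the start; "wrist_torque": the same for the moment, N m; "opening": opening from 0.0 (shut) to 1.0 (fully open).
Only numpy, scipy, OpenCV 4.12 (cv2) and the standard library are available. Lean on these libraries where they do the work, as an engineer would, in place of code of your own. Each camera call takes 0.05 s, during which the arm holds its last target.

## Working session

There is one attempt and no reset: what is moved stays moved. The work goes in short steps, Python scripts to look and compute and a tool call to move; the robot and the scene stay as the last step left them, time stands still between calls to the robot, and variables do not carry over. Pictures are saved under pics/ and viewed, and the job is handed in when it is done.

Besides the shell and the picture viewer there is one more tool, called after "Emit:" as name([rows], argument=value, ...), one row to a line, values as JSON. step_arm: Moves the arm, as the interface text tells. Its arguments: {"type":"object","properties":{"rows":{"type":"array"},"newtons":{"type":"number"}},"required":["rows"]}

```bash
ls; mkdir -p pics
python3 - <<'E'
from plant import ctrl, viewer
import cv2
print(ctrl.get_state())
for n in ["side","top","wrist"]:
    p,d=viewer.read_camera(n); cv2.imwrite(f"pics/{n}0.png",p[:,:,::-1]); 
    import numpy as np; np.save(f"{n}0.npy",d)
    c=viewer.calibration(n); np.savez(f"{n}0c.npz",**c); print(n,c)
E
```

```text
pics
{'time': 0.0, 'qpos': array([-1.40899533e+00,  2.87198055e-01,  1.57816059e+00, -3.76325637e-05,
        1.27861633e+00, -1.49978031e-01]), 'dq': array([ 0.00130689,  0.00076592, -0.00032699, -0.00021595, -0.00050129,
       -0.00049861]), 'joint_efforts': array([ 1.32420668e-03, -4.05971396e+01, -2.92626840e+01, -1.15993521e-04,
        5.79556392e-03, -9.38133326e-06]), 'eef_pos': array([ 0.20698468, -0.64179263,  0.22993448]), 'tcp_rot': array([-0.57098522,  0.4169121 , -0.41569602,  0.5721512 ]), 'contact_force': array([-0.30201376,  0.02381321, -0.06411828]), 'wrist_torque': array([-0.00264647, -0.01791603, -0.01398097]), 'opening': 0.9978143282066687}
side {'K': array([[444.31563042,   0.        , 278.75821131],
       [  0.        , 444.31563042, 210.86628387],
       [  0.        ,   0.        ,   1.        ]]), 'D': array([-0.03882032,  0.        ,  0.        ,  0.        ,  0.        ]), 'R': array([[-0.91021382, -0.41411546, -0.00438115],
       [-0.19866428,  0.44589177, -0.87276173],
       [ 0.36337765, -0.79352941, -0.4881268 ]]), 't': array([0.44070615, 0.2159844
[... 250 characters left out ...]
       ]), 'R': array([[-0.01558973, -0.99973258, -0.01707982],
       [-0.98896862,  0.01793389, -0.14703551],
       [ 0.1473025 ,  0.01459916, -0.98898374]]), 't': array([-0.02245089,  0.51208912,  0.91763152])}
wrist {'K': array([[317.51232444,   0.        , 277.93918872],
       [  0.        , 317.51232444, 209.88006418],
       [  0.        ,   0.        ,   1.        ]]), 'D': array([-0.04718439,  0.        ,  0.        ,  0.        ,  0.        ]), 'R': array([[ 3.06458433e-01, -9.51883829e-01, -6.35988192e-04],
       [-9.12989861e-01, -2.94125450e-01,  2.82736154e-01],
       [-2.69319033e-01, -8.60662279e-02, -9.59197510e-01]]), 't': array([-0.67442075, -0.03581416,  0.37918322])}
```

View pics/top0.png

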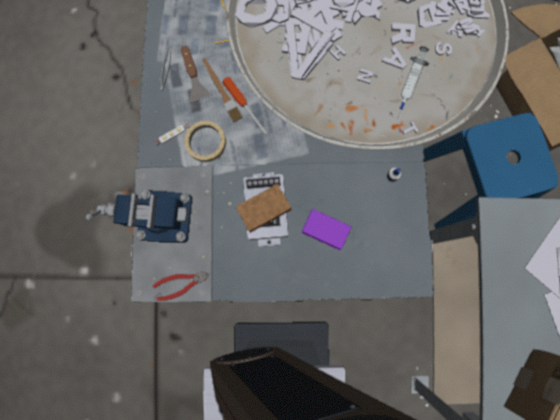

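View pics/side0.png

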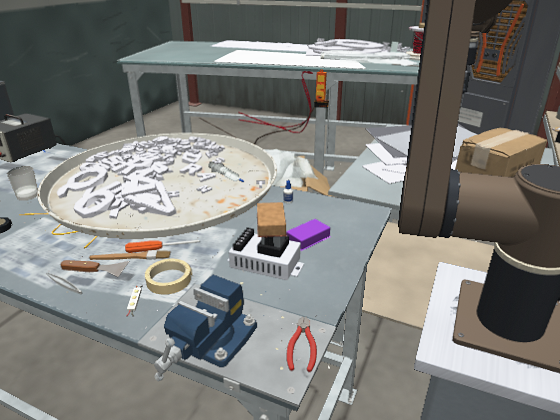

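```bash
cat > h.py <<'E'
import numpy as np, cv2
from plant import ctrl, viewer
def cloud(d,c):
    h,w=d.shape; u,v=np.meshgrid(np.arange(w),np.arange(h))
    n=cv2.undistortPoints(np.stack([u,v],-1).reshape(-1,1,2).astype(np.float64),c["K"],c["D"]).reshape(h,w,2)
    P=np.dstack([n,np.ones((h,w))])*d[...,None]
    return (P-c["t"])@c["R"]
def proj(X,c):
    return cv2.projectPoints(np.atleast_2d(np.array(X,float)),cv2.Rodrigues(c["R"])[0],c["t"],c["K"],c["D"])[0].reshape(-1,2)
def rect(W,m):
    p=W[m][:,:2].astype(np.float32); return len(p),cv2.minAreaRect(p*1000),W[m].mean(0).round(4)
E
python3 - <<'E'
from h import *
p=cv2.imread("pics/top0.png"); d=np.load("top0.npy"); c=np.load("top0c.npz")
W=cloud(d,c); hsv=cv2.cvtColor(p,cv2.COLOR_BGR2HSV)
cv2.imwrite("pics/crop0.png",cv2.resize(p[150:280,210:370],None,fx=5,fy=5*0.9,interpolation=cv2.INTER_CUBIC))
roi=np.zeros(d.shape,bool); roi[150:280,210:370]=1
np.set_printoptions(suppress=True)
H=W[...,2]
print("block",rect(W,roi&(H>.12)&(H<.15)), np.median(H[roi&(H>.12)]))
pm=roi&(hsv[...,0]>130)&(hsv[...,0]<160)&(hsv[...,1]>120); print("purple",rect(W,pm),np.median(H[pm]))
print("case",rect(W,roi&(H>.038)&(H<.052)&~pm))
print("strip",rect(W,roi&(H>.055)&(H<.07)&~pm))
m=roi&(H>-.01)&(H<.006);print("bench",np.median(H[m]))
for uv in [(245,174),(288,237),(268,241),(394,174),(205,140)]: print(uv,W[uv[1],uv[0]].round(3))
E
```

```text
block (1401, ((497.15771484375, 10.04842758178711), (58.28484344482422, 97.9705581665039), 27.94684410095215), array([0.4962, 0.0097, 0.1343])) 0.13457577569399876
purple (1095, ((420.6789855957031, -107.58770751953125), (96.56082916259766, 143.30783081054688), 64.81060028076172), array([ 0.4584, -0.1251,  0.031 ])) 0.027841063710794138
case (817, ((512.8583374023438, 11.283843994140625), (140.478515625, 90.0181884765625), 4.211153507232666), array([0.4982, 0.009 , 0.0446]))
strip (368, ((520.3468017578125, 13.23989486694336), (109.73758697509766, 74.50370788574219), 2.1785290241241455), array([0.5479, 0.0109, 0.0601]))
bench -0.0002859319165861415
(245, 174) [ 0.596  0.06  -0.004]
(288, 237) [ 0.445 -0.039 -0.001]
(268, 241) [0.435 0.007 0.01 ]
(394, 174) [ 0.578 -0.28   0.05 ]
(205, 140) [ 0.682  0.158 -0.003]
```

View pics/crop0.png

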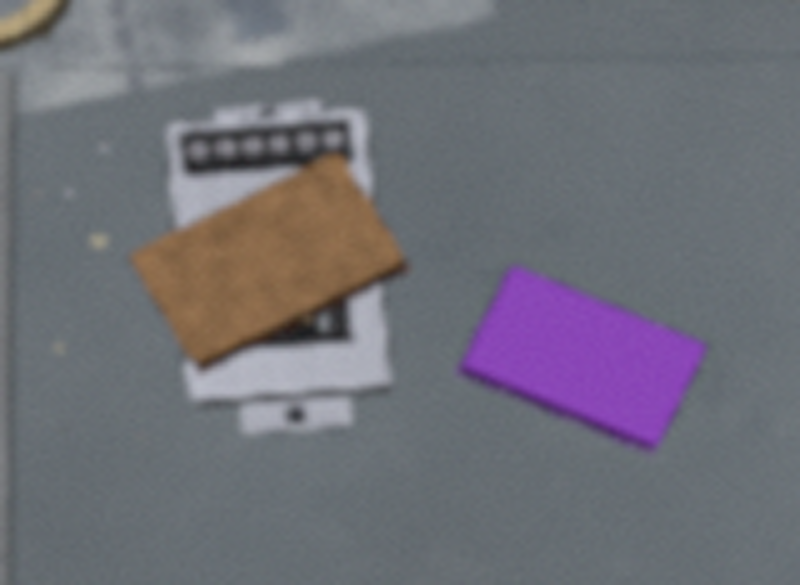

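View pics/wrist0.png

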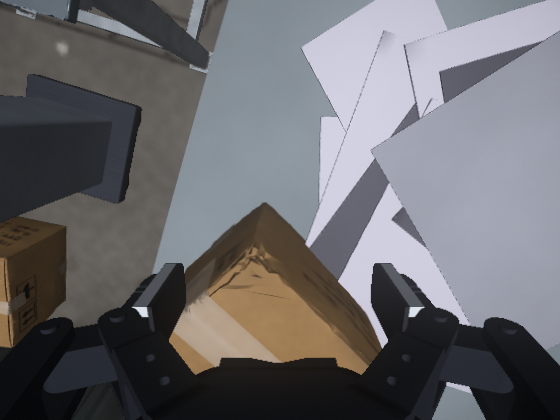

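```bash
cat >> h.py <<'E'
from scipy.spatial.transform import Rotation as R
def go(pos,yaw,state=None):
    """yaw deg: direction of tool x in world; tool y down. prints turn & shift"""
    s=state or ctrl.get_state(); R0=R.from_quat(s["tcp_rot"])
    x=np.array([np.cos(np.radians(yaw)),np.sin(np.radians(yaw)),0]); y=np.array([0,0,-1.])
    T=R.from_matrix(np.stack([x,y,np.cross(x,y)],1))
    return (R0.inv()*T).as_rotvec(degrees=True).round(2),(R0.inv().apply(np.array(pos)-s["eef_pos"])*1000).round(1)
E
python3 - <<'E'
from h import *
s=ctrl.get_state(); M=R.from_quat(s["tcp_rot"]).as_matrix(); print(M.round(3), "yaw",np.degrees(np.arctan2(M[1,0],M[0,0])))
for y in (27.9,207.9): print(y,go([.497,.010,.28],y))
for y in (94.2,-85.8): print(y,go([.497,.010,.28],y))
E
```

```text
[[ 0.307 -0.     0.952]
 [-0.952  0.002  0.307]
 [-0.002 -1.     0.   ]] yaw -72.13759897633865
27.9 (array([-1.0000e-01, -1.0004e+02, -6.0000e-02]), array([-531.7,  -48.7,  476. ]))
207.9 (array([ 6.000e-02,  7.996e+01, -1.000e-01]), array([-531.7,  -48.7,  476. ]))
94.2 (array([-1.6000e-01, -1.6634e+02,  0.0000e+00]), array([-531.7,  -48.7,  476. ]))
-85.8 (array([-0.  , 13.66, -0.11]), array([-531.7,  -48.7,  476. ]))
```

Emit:
step_arm([
  [[0,-5,0],[-20,-40,18],0],
  [[0,-10,0],[-50,-50,45],0],
  [[0,-15,0],[-80,-50,72],0],
  [[0,-20,0],[-110,-50,98],0],
  [[0,-25,0],[-140,-50,125],0],
  [[0,-30,0],[-170,-50,152],0],
  [[0,-35,0],[-200,-50,179],0],
  [[0,-40,0],[-230,-50,206],0],
  [[0,-45,0],[-258,-50,231],0],
  [[0,-50,0],[-280,-50,250],0],
], newtons=30)

```text
time: 0.98
eef_pos: [0.3597, -0.2965, 0.2811]
tcp_rot: [-0.694, 0.134, -0.134, 0.695]
contact_force: [-0.3, -0.1, -0.9]
opening: 1.002
```

Run:
```python
from h import *
s=ctrl.get_state(); print(s["qpos"],s["contact_force"],s["eef_pos"]); print(go([.497,.010,.25],27.9))
```

```text
[-9.07957429e-01 -2.27634741e-01  2.01208460e+00  6.40324697e-04
  1.35760037e+00 -5.27073358e-01] [-0.26300689 -0.13206763 -0.85624837] [ 0.35966163 -0.29648918  0.28105216]
(array([-4.000e-02, -4.973e+01,  1.000e-02]), array([ 13.5,  31.3, 335.6]))
```

Emit:
step_arm([
  [[0,-6,0],[1,3,34],0],
  [[0,-12,0],[3,6,70],0],
  [[0,-18,0],[4,9,106],0],
  [[0,-24,0],[6,12,142],0],
  [[0,-30,0],[7,15,178],0],
  [[0,-36,0],[9,18,214],0],
  [[0,-42,0],[10,21,250],0],
  [[0,-48,0],[12,24,286],0],
  [[0,-50,0],[13,28,318],0],
  [[0,-50,0],[13,31,335],0],
])

```text
time: 1.82
eef_pos: [0.4979, 0.0092, 0.2498]
tcp_rot: [-0.686, -0.172, 0.172, 0.686]
contact_force: [-0.7, -0.3, -0.8]
opening: 0.997
```

Emit:
step_arm([
  [[0,0,0],[0,0,0],0],
  [[0,0,0],[0,0,0],0],
])

```text
time: 1.98
eef_pos: [0.4971, 0.0068, 0.2497]
tcp_rot: [-0.686, -0.17, 0.172, 0.686]
contact_force: [-0.3, 0.0, 0.6]
opening: 1.001
```

Run:
```python
from h import *
s=ctrl.get_state(); print(s["time"],s["qpos"],s["contact_force"],s["eef_pos"],s["opening"])
c=viewer.calibration("wrist"); p,d=viewer.read_camera("wrist"); cv2.imwrite("pics/w1.png",p[:,:,::-1])
W=cloud(d,c);H=W[...,2]; hsv=cv2.cvtColor(p,cv2.COLOR_RGB2HSV)
m=(H>.13)&(H<.14)&(abs(W[...,0]-.497)<.1)&(abs(W[...,1]-.01)<.1)&(hsv[...,1]>60); print(rect(W,m),np.median(H[m]))
m=(H>.042)&(H<.048)&(abs(W[...,0]-.51)<.1)&(abs(W[...,1]-.01)<.1); print(rect(W,m),np.median(H[m]))
print(go([.497,.010,.107],27.9))
```

```text
1.9833 [-1.90452074e-01 -1.27810405e-01  1.98345280e+00 -5.50472885e-04
  1.28735741e+00 -6.78801727e-01] [-0.29930095  0.02567382  0.59704745] [0.49709879 0.00678879 0.2497389 ] 1.000881712198347
(7513, ((498.0676574707031, 11.362632751464844), (57.86248016357422, 96.54711151123047), 27.55051612854004), array([0.4968, 0.0134, 0.1355])) 0.13551174805247512
(2604, ((514.1077880859375, 11.766834259033203), (139.77407836914062, 89.47425842285156), 3.959690809249878), array([0.5059, 0.0205, 0.0454])) 0.04541725728040305
(array([-0.  , -0.  , -0.06]), array([  1.9, 143. ,   3.6]))
```

View pics/w1.png

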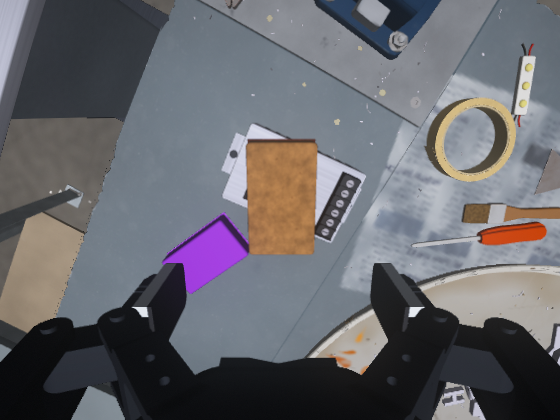

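Emit:
step_arm([
  [[0,0,0],[2,20,3],0],
  [[0,0,0],[2.5,45,3],0],
  [[0,0,0],[2.5,70,3],0],
  [[0,0,0],[2.5,95,3],0],
  [[0,0,0],[2.5,115,3],0],
  [[0,0,0],[2.5,130,3],0],
  [[0,0,0],[2.5,138,3],0],
  [[0,0,0],[2.5,143,3],0],
  [[0,0,0],[2.5,143,3],0],
  [[0,0,0],[2.5,143,3],0],
])

```text
time: 2.87
eef_pos: [0.4988, 0.0094, 0.1082]
tcp_rot: [0.687, 0.17, -0.17, -0.686]
contact_force: [0.7, 0.6, -0.1]
opening: 1.0
```

Run:
```python
from h import *
s=ctrl.get_state(); print(s["contact_force"],s["eef_pos"],s["opening"])
p,d=viewer.read_camera("side"); cv2.imwrite("pics/s2.png",cv2.resize(p[160:300,200:360,::-1],None,fx=4,fy=4))
print(go([.4978,.0107,.107],27.7))
```

```text
[ 0.65480001  0.63094286 -0.07140635] [0.49880609 0.0093783  0.10821661] 1.0000914165136128
(array([0.08, 0.13, 0.1 ]), array([-0.6,  1.6,  1.7]))
```

View pics/s2.png

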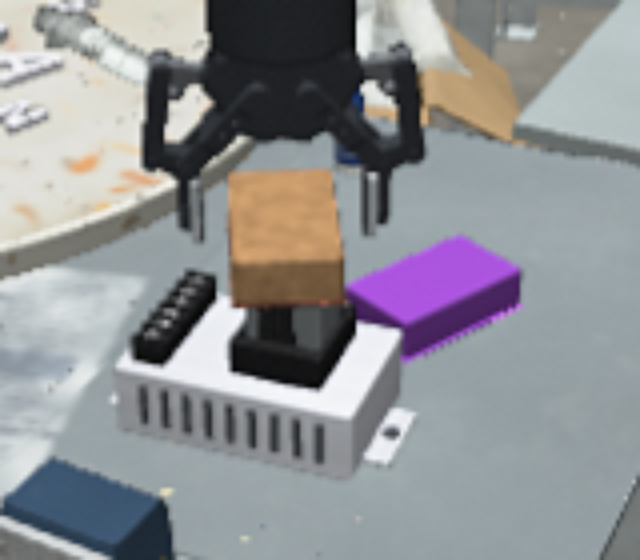

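Emit:
step_arm([
  [[0,0,0],[0,1,1],0.2],
  [[0,0,0],[0,1,1],0.3],
  [[0,0,0],[0,1,1],0.5],
  [[0,0,0],[0,1,1],0.7],
  [[0,0,0],[0,1,1],1],
  [[0,0,0],[0,1,1],1],
  [[0,0,0],[0,1,1],1],
  [[0,0,0],[0,1,1],1],
], newtons=35)

```text
time: 3.58
eef_pos: [0.4984, 0.0108, 0.1073]
tcp_rot: [0.686, 0.171, -0.17, -0.686]
contact_force: [-1.3, 0.3, 6.4]
opening: 0.672
```

Emit:
step_arm([
  [[0,0,0],[0,0,0],1],
  [[0,0,0],[0,-2,0],1],
  [[0,0,0],[0,-5,0],1],
  [[0,0,0],[0,-10,0],1],
  [[0,0,0],[0,-18,0],1],
  [[0,0,0],[0,-28,0],1],
  [[0,0,0],[0,-40,0],1],
  [[0,0,0],[0,-52,0],1],
  [[0,0,0],[0,-60,0],1],
  [[0,0,0],[0,-60,0],1],
])

```text
time: 4.42
eef_pos: [0.4995, 0.0106, 0.1696]
tcp_rot: [0.687, 0.172, -0.168, -0.685]
contact_force: [0.5, 1.4, -0.2]
opening: 0.68
```

Run:
```python
from h import *
s=ctrl.get_state(); print(s["contact_force"],s["eef_pos"],s["opening"],s["qpos"])
p,d=viewer.read_camera("side"); cv2.imwrite("pics/s3.png",cv2.resize(p[130:300,200:360,::-1],None,fx=4,fy=3.5))
print(go([.43,-.285,.17],0))
```

```text
[ 0.52713975  1.44707066 -0.15266639] [0.49949841 0.01060822 0.16960493] 0.6803820753984714 [-1.82139445e-01 -4.64159685e-02  2.06003002e+00  3.96763965e-05
  1.12230282e+00 -6.68561327e-01]
(array([ 0.09, 27.87,  0.19]), array([-199. ,   -1.8, -229.3]))
```

View pics/s3.png

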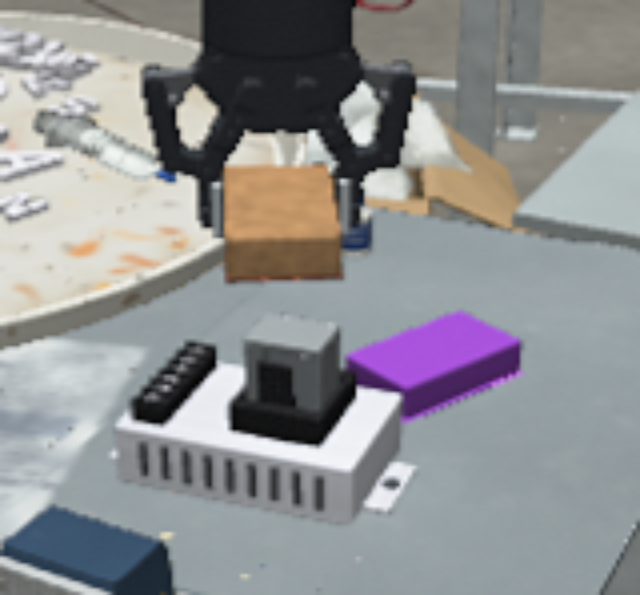

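Emit:
step_arm([
  [[0,1,0],[-6,0,-7],1],
  [[0,4,0],[-20,0,-23],1],
  [[0,7,0],[-41,0,-48],1],
  [[0,10,0],[-65,0,-75],1],
  [[0,13,0],[-90,0,-103],1],
  [[0,16,0],[-115,0,-132],1],
  [[0,20,0],[-138,0,-159],1],
  [[0,23,0],[-160,0,-184],1],
  [[0,25,0],[-176,0,-203],1],
  [[0,27,0],[-188,0,-217],1],
])

```text
time: 5.3
eef_pos: [0.4313, -0.2713, 0.1654]
tcp_rot: [-0.707, -0.003, 0.004, 0.707]
contact_force: [0.5, -0.0, -0.9]
opening: 0.668
```

Emit:
step_arm([
  [[0,0.5,0],[-7,0,-7],1],
  [[0,1,0],[-11,0,-11],1],
  [[0,1,0],[-11,0,-12],1],
  [[0,1,0],[-11,0,-12],1],
  [[0,1,0],[-11,0,-12],1],
])

```text
time: 5.72
eef_pos: [0.4222, -0.28, 0.1661]
tcp_rot: [-0.707, 0.0, -0.0, 0.707]
contact_force: [0.1, 1.1, -1.2]
opening: 0.669
```

Run:
```python
from h import *
s=ctrl.get_state(); print(s["contact_force"],s["eef_pos"],s["opening"],s["qpos"])
p,d=viewer.read_camera("side"); cv2.imwrite("pics/s4.png",p[:,:,::-1])
W=cloud(d,viewer.calibration("side")); hsv=cv2.cvtColor(p,cv2.COLOR_RGB2HSV)
m=(hsv[...,0]<20)&(hsv[...,1]>100)&(np.linalg.norm(W-[.43,-.285,.1],axis=-1)<.12); print("block z",np.percentile(W[m][:,2],[1,5,50,95,99]),m.sum())
print(go([.43,-.285,.0],0))
```

```text
[ 0.07070616  1.08364373 -1.16893608] [ 0.42221091 -0.27999247  0.1661132 ] 0.6689617719294385 [-7.86218828e-01 -2.22371085e-02  2.04344874e+00  3.16580481e-04
  1.12091939e+00 -7.85213261e-01]
block z [0.16712248 0.16886033 0.19357088 0.19665267 0.19710296] 534
(array([-0.02, -0.05, -0.  ]), array([  7.6, 166.2,  -5.1]))
```

View pics/s4.png

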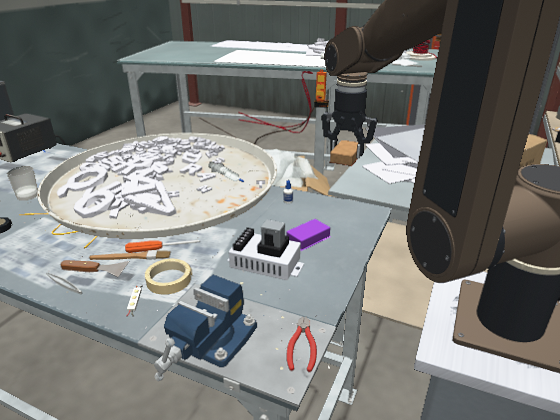

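Emit:
step_arm([
  [[0,0,0],[1,8,-1],1],
  [[0,0,0],[3,25,-3],1],
  [[0,0,0],[4,48,-4],1],
  [[0,0,0],[4,72,-4],1],
  [[0,0,0],[4,96,-4],1],
  [[0,0,0],[4,118,-4],1],
  [[0,0,0],[4,136,-4],1],
  [[0,0,0],[4,149,-4],1],
  [[0,0,0],[4,156,-4],1],
  [[0,0,0],[4,159,-4],1],
])

```text
time: 6.6
eef_pos: [0.4256, -0.2838, 0.0057]
tcp_rot: [-0.706, 0.001, 0.0, 0.708]
contact_force: [-0.3, -0.0, -1.4]
opening: 0.669
```

Emit:
step_arm([
  [[0,0,0],[0,1,0],1],
  [[0,0,0],[0,2,0],1],
  [[0,0,0],[0,3,0],1],
  [[0,0,0],[0,4,0],1],
  [[0,0,0],[0,5,0],1],
  [[0,0,0],[0,5,0],1],
])

```text
time: 7.1
eef_pos: [0.4263, -0.2852, 0.0026]
tcp_rot: [0.707, -0.001, 0.001, -0.707]
contact_force: [-0.7, -0.2, -0.5]
opening: 0.673
```

Emit:
step_arm([
  [[0,0,0],[0,0.5,0],1],
  [[0,0,0],[0,1,0],1],
  [[0,0,0],[0,1.5,0],1],
  [[0,0,0],[0,2,0],1],
  [[0,0,0],[0,2,0],1],
])

```text
time: 7.52
eef_pos: [0.4262, -0.285, 0.0003]
tcp_rot: [0.707, -0.001, 0.001, -0.707]
contact_force: [0.2, 0.1, -0.5]
opening: 0.672
```

Run:
```python
from h import *
s=ctrl.get_state(); print(s["contact_force"],s["eef_pos"],s["opening"])
c=viewer.calibration("wrist");p,d=viewer.read_camera("wrist"); cv2.imwrite("pics/w5.png",p[:,:,::-1])
```

```text
[ 0.18615214  0.10113886 -0.52740105] [ 4.26176252e-01 -2.85029926e-01  3.45443336e-04] 0.6718297952184626
```

View pics/w5.png

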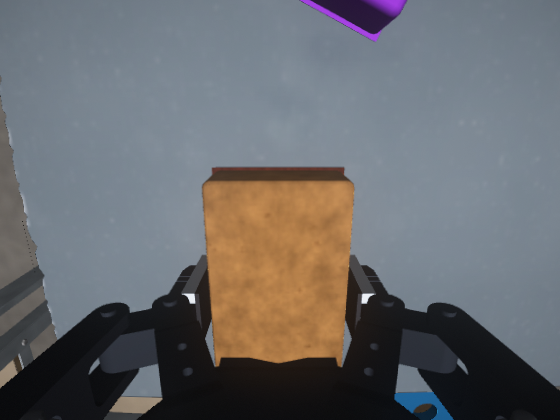

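Emit:
step_arm([
  [[0,0,0],[0,0.5,0],1],
  [[0,0,0],[0,1,0],1],
  [[0,0,0],[0,1.5,0],1],
  [[0,0,0],[0,1.5,0],1],
  [[0,0,0],[0,1.5,0],1],
])

```text
time: 7.98
eef_pos: [0.4263, -0.2851, 0.0003]
tcp_rot: [-0.707, 0.001, -0.0, 0.707]
contact_force: [-3.4, 3.5, 10.3]
opening: 0.669
```

Emit:
step_arm([
  [[0,0,0],[0,-0.5,0],0.2],
  [[0,0,0],[0,-1,0],0],
  [[0,0,0],[0,-1,0],0],
  [[0,0,0],[0,-1,0],0],
  [[0,0,0],[0,-1,0],0],
  [[0,0,0],[0,-1,0],0],
  [[0,0,0],[0,-4,0],0],
  [[0,0,0],[0,-15,0],0],
  [[0,0,0],[0,-35,0],0],
  [[0,0,0],[0,-60,0],0],
])

```text
time: 8.82
eef_pos: [0.4252, -0.2841, 0.0586]
tcp_rot: [-0.706, 0.002, 0.0, 0.708]
contact_force: [0.4, 0.6, 0.7]
opening: 1.0
```

Run:
```python
from h import *
s=ctrl.get_state(); print(s["contact_force"],s["eef_pos"],s["opening"])
c=viewer.calibration("wrist");p,d=viewer.read_camera("wrist"); cv2.imwrite("pics/w6.png",p[:,:,::-1])
W=cloud(d,c);H=W[...,2]; hsv=cv2.cvtColor(p,cv2.COLOR_RGB2HSV)
m=(hsv[...,0]<20)&(hsv[...,1]>60)&(H>.02)&(H<.04)&(abs(W[...,0]-.426)<.1)&(abs(W[...,1]+.285)<.1); print(rect(W,m))
A=W[m];print(np.linalg.lstsq(np.c_[A[:,:2],np.ones(len(A))],A[:,2],rcond=None)[0])
print(go([.493,.0105,.24],94.1))
```

```text
[0.36860839 0.60517772 0.70910694] [ 0.42515802 -0.28405356  0.05864531] 1.0002176058435375
(14988, ((426.8902587890625, -284.7674865722656), (98.64132690429688, 57.677894592285156), 89.92633056640625), array([ 0.4269, -0.28  ,  0.0284]))
[ 6.43276253e-05 -6.03783914e-03  2.67195694e-02]
(array([ 4.800e-01, -9.422e+01, -1.000e-02]), array([  64.8, -176.3,  296.8]))
```

View pics/w6.png

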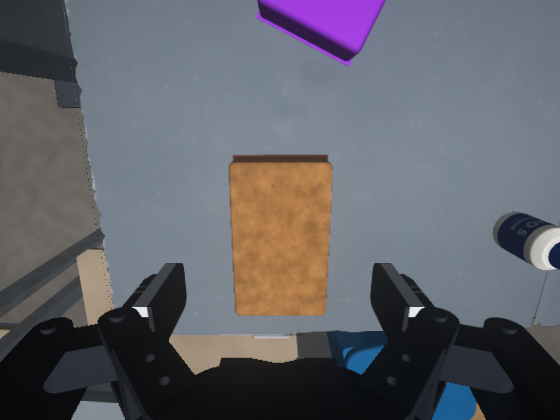

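Emit:
step_arm([
  [[0,0,0],[0,-30,0],0],
  [[0,0,0],[0,-65,0],0],
  [[0,6,0],[3,-100,20],0],
  [[0,12,0],[8,-125,45],0],
  [[0,18,0],[15,-145,75],0],
  [[0,25,0],[22,-160,105],0],
  [[0,32,0],[30,-170,140],0],
  [[0,39,0],[38,-175,175],0],
  [[0,46,0],[46,-176,210],0],
  [[0,53,0],[54,-176,240],0],
])

```text
time: 9.7
eef_pos: [0.4804, -0.0465, 0.2369]
tcp_rot: [-0.637, 0.305, -0.307, 0.638]
contact_force: [0.3, -0.1, 0.0]
opening: 1.0
```

Run:
```python
from h import *
s=ctrl.get_state(); print(s["eef_pos"],s["qpos"])
print(go([.493,.0105,.22],-85.9))
```

```text
[ 0.48043679 -0.04651602  0.23686758] [-3.07200194e-01 -1.55626260e-01  2.03181715e+00  1.74665634e-04
  1.26195439e+00  5.88607877e-01]
(array([-0.16, 34.57,  0.12]), array([-36.7,  16.9,  45.4]))
```

Emit:
step_arm([
  [[0,6,0],[-10,5,12],0],
  [[0,12,0],[-20,10,24],0],
  [[0,18,0],[-28,14,34],0],
  [[0,25,0],[-34,17,42],0],
  [[0,31,0],[-37,17,45],0],
  [[0,34.5,0],[-37,17,45],0],
  [[0,34.5,0],[-37,17,45],0],
  [[0,34.5,0],[-37,17,45],0],
])

```text
time: 10.37
eef_pos: [0.4918, 0.0089, 0.2185]
tcp_rot: [-0.519, 0.479, -0.48, 0.52]
contact_force: [0.5, 0.2, 0.4]
opening: 1.002
```

Run:
```python
from h import *
s=ctrl.get_state(); print(s["eef_pos"],s["qpos"])
c=viewer.calibration("wrist");p,d=viewer.read_camera("wrist"); cv2.imwrite("pics/w7.png",p[:,:,::-1]); np.save("w7.npy",d); np.savez("w7c.npz",**c)
W=cloud(d,c);H=W[...,2]
near=(abs(W[...,0]-.493)<.06)&(abs(W[...,1]-.0105)<.06)
for a,b in((.102,.112),(.09,.102),(.06,.07),(.042,.048)):
    m=((abs(W[...,0]-.513)<.1)&(abs(W[...,1]-.011)<.06) if a==.042 else near)&(H>a)&(H<b); print(a,rect(W,m) if m.sum() else 0)
cv2.imwrite("pics/w7c.png",cv2.resize(p[60:260,180:400,::-1],None,fx=3,fy=3,interpolation=cv2.INTER_CUBIC))
```

```text
[0.49177343 0.00890916 0.21850933] [-1.88470137e-01 -1.15023034e-01  2.02999169e+00 -4.99941640e-05
  1.22556549e+00  1.30206522e+00]
0.102 (2084, ((494.546630859375, 10.885336875915527), (44.209754943847656, 33.87917709350586), 4.6912102699279785), array([0.4955, 0.0111, 0.1073]))
0.09 (321, ((500.7559814453125, 11.434349060058594), (31.96527671813965, 57.36149978637695), 4.988337993621826), array([0.5016, 0.0119, 0.0975]))
0.06 (969, ((494.5104675292969, 11.006364822387695), (54.24042510986328, 60.09490966796875), 4.111385822296143), array([0.5038, 0.0117, 0.0658]))
0.042 (6288, ((514.1129760742188, 12.334754943847656), (139.65255737304688, 89.99330139160156), 3.8861210346221924), array([0.5238, 0.0123, 0.0454]))
```

View pics/w7.png

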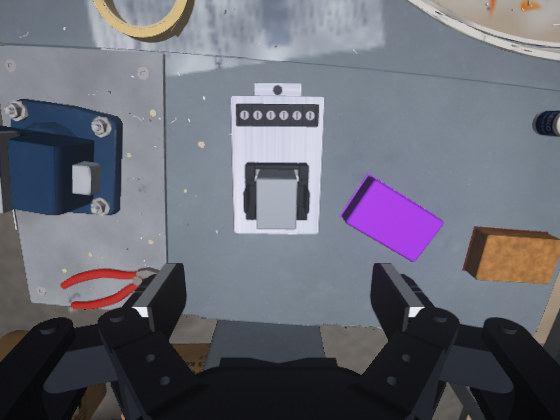

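View pics/w7c.png

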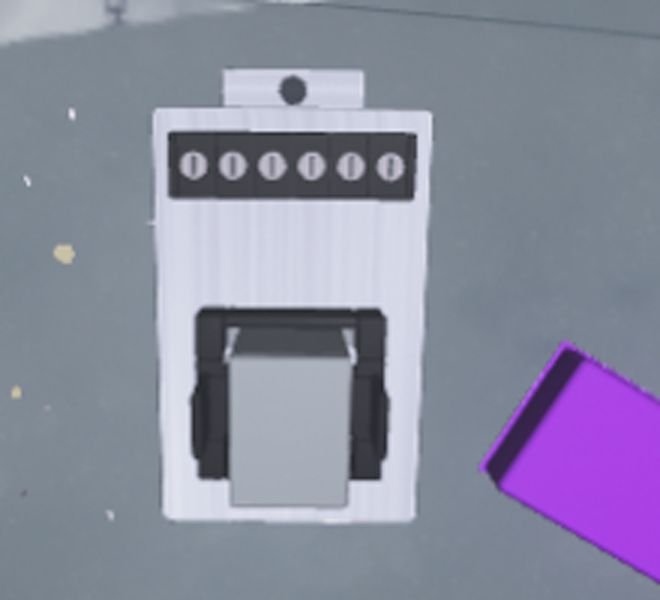

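Run:
```python
from h import *
print(go([.494,.0107,.071],-85.8))
```

```text
(array([-0.05,  0.37,  0.02]), array([ -1.8, 147.4,   2.3]))
```

Emit:
step_arm([
  [[0,0,0],[-1,10,1],0],
  [[0,0,0],[-2,30,2],0],
  [[0,0,0],[-2,52,2],0],
  [[0,0,0],[-2,75,2],0],
  [[0,0,0],[-2,95,2],0],
  [[0,0,0],[-2,112,2],0],
  [[0,0,0],[-2,126,2],0],
  [[0,0,0],[-2,136,2],0],
  [[0,0,0],[-2,138,2],0],
  [[0,0,0],[-2,138,2],0],
])

```text
time: 11.25
eef_pos: [0.4931, 0.011, 0.079]
tcp_rot: [0.52, -0.481, 0.48, -0.519]
contact_force: [0.2, -0.2, -0.1]
opening: 0.998
```

Run:
```python
from h import *
s=ctrl.get_state(); print(s["eef_pos"],s["contact_force"])
print(go([.494,.0107,.071],-85.8))
c=viewer.calibration("wrist");p,d=viewer.read_camera("wrist"); cv2.imwrite("pics/w8.png",p[:,:,::-1])
p,d=viewer.read_camera("side"); cv2.imwrite("pics/s8.png",cv2.resize(p[160:300,200:360,::-1],None,fx=4,fy=4))
```

```text
[0.49306216 0.01095544 0.07899675] [ 0.16402938 -0.21440035 -0.06372353]
(array([ 0.09,  0.29, -0.03]), array([0.3, 8. , 0.9]))
```

View pics/w8.png

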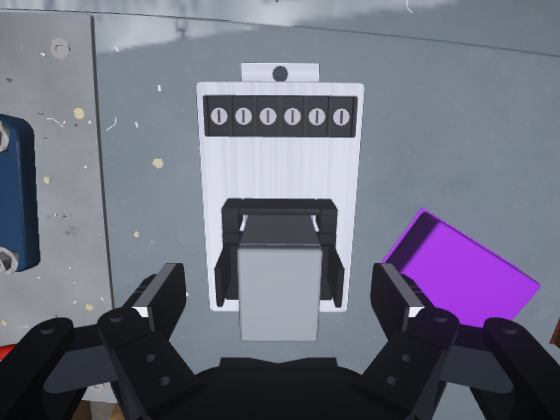

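View pics/s8.png

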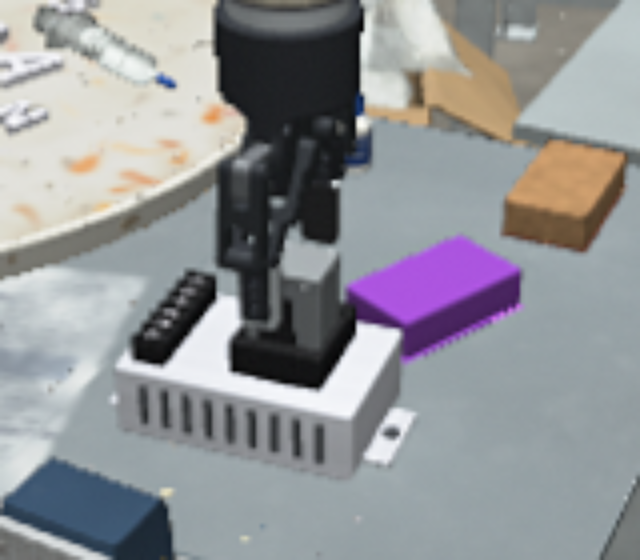

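Emit:
step_arm([
  [[0,0,0],[0,3,1],0],
  [[0,0,0],[0,6,1],0],
  [[0,0,0],[0,7.5,1],0],
  [[0,0,0],[0,7.5,1],0.2],
  [[0,0,0],[0,7.5,1],0.3],
  [[0,0,0],[0,7.5,1],0.4],
  [[0,0,0],[0,7.5,1],0.5],
  [[0,0,0],[0,7.5,1],0.6],
  [[0,0,0],[0,7.5,1],0.7],
  [[0,0,0],[0,7.5,1],0.8],
], newtons=30)

```text
time: 12.18
eef_pos: [0.4956, 0.011, 0.0741]
tcp_rot: [-0.519, 0.48, -0.481, 0.52]
contact_force: [-2.4, 0.4, 7.8]
opening: 0.46
```

Emit:
step_arm([
  [[0,0,0],[0,0,0],1],
  [[0,0,0],[0,0,0],1],
  [[0,0,0],[0,0,0],1],
  [[0,0,0],[0,0,0],1],
  [[0,0,0],[0,0,0],1],
  [[0,0,0],[0,0,0],1],
])

```text
time: 12.68
eef_pos: [0.4956, 0.0111, 0.074]
tcp_rot: [-0.519, 0.48, -0.48, 0.52]
contact_force: [-1.9, 0.8, 7.4]
opening: 0.455
```

Run:
```python
from h import *
s=ctrl.get_state(); print(s["eef_pos"],s["contact_force"],s["wrist_torque"],s["opening"]*85)
c=viewer.calibration("wrist");p,d=viewer.read_camera("wrist"); cv2.imwrite("pics/w9.png",p[:,:,::-1])
p,d=viewer.read_camera("side"); cv2.imwrite("pics/s9.png",cv2.resize(p[160:300,200:360,::-1],None,fx=4,fy=4))
```

```text
[0.49555103 0.01106004 0.07404513] [-1.90425812  0.84866706  7.42393073] [ 0.17171112  0.35922318 -0.03194809] 38.69782423067914
```

View pics/w9.png

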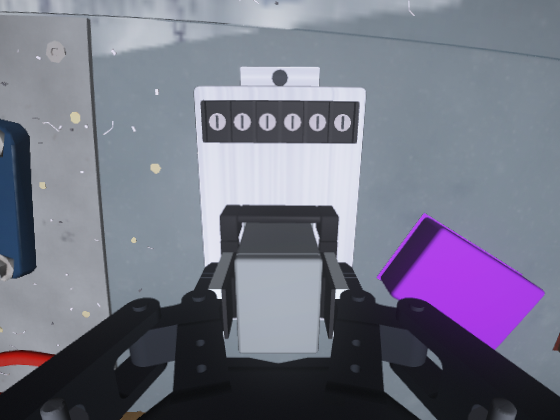

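View pics/s9.png

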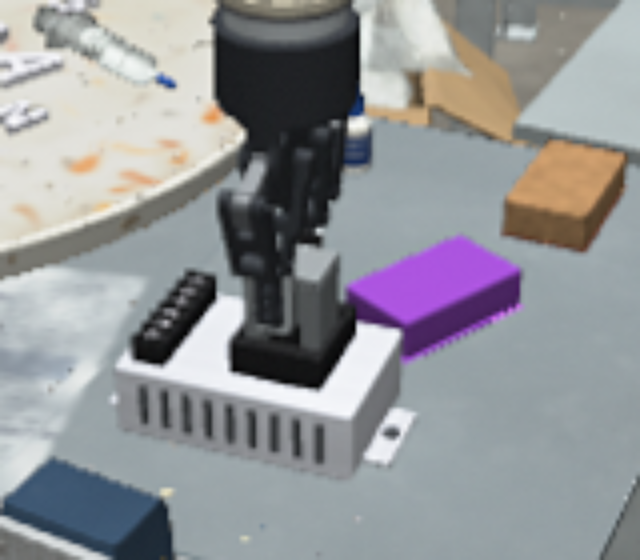

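Emit:
step_arm([
  [[0,0,0],[0,-1,0],1],
  [[0,0,0],[0,-2,0],1],
  [[0,0,0],[0,-3,0],1],
  [[0,0,0],[0,-4,0],1],
  [[0,0,0],[0,-5,0],1],
  [[0,0,0],[0,-6,0],1],
  [[0,0,0],[0,-6,0],1],
])

```text
time: 13.37
eef_pos: [0.4946, 0.0111, 0.0784]
tcp_rot: [-0.519, 0.48, -0.48, 0.519]
contact_force: [0.8, 0.2, 0.5]
opening: 0.459
```

Run:
```python
from h import *
s=ctrl.get_state(); print(s["eef_pos"],s["contact_force"],s["wrist_torque"],s["opening"]*85)
c=viewer.calibration("wrist");p,d=viewer.read_camera("wrist"); W=cloud(d,c)
print(W[300:330,270:290].reshape(-1,3).mean(0))
```

```text
[0.49458644 0.01105584 0.07838255] [0.83497683 0.2081354  0.47976675] [ 0.00792362 -0.01964012 -0.00714969] 39.00275722233842
[0.49107252 0.01024189 0.11192079]
```

Emit:
step_arm([
  [[0,0,0],[0,-3,0],1],
  [[0,0,0],[0,-8,0],1],
  [[0,0,0],[0,-16,0],1],
  [[0,0,0],[0,-26,0],1],
  [[0,0,0],[0,-38,0],1],
  [[0,0,0],[0,-52,0],1],
  [[0,0,0],[0,-66,0],1],
  [[0,0,0],[0,-80,0],1],
  [[0,0,0],[0,-91,0],1],
  [[0,0,0],[0,-96,0],1],
])

```text
time: 14.25
eef_pos: [0.4957, 0.0109, 0.1774]
tcp_rot: [-0.518, 0.479, -0.481, 0.52]
contact_force: [-0.1, 0.8, -1.1]
opening: 0.459
```

Emit:
step_arm([
  [[0,0,0],[0,0,0],1],
  [[0,0,0],[0,0,0],1],
  [[0,0,0],[0,0,0],1],
  [[0,0,0],[0,0,0],1],
  [[0,0,0],[0,0,0],1],
  [[0,0,0],[0,0,0],1],
])

```text
time: 14.75
eef_pos: [0.4942, 0.0111, 0.1736]
tcp_rot: [0.519, -0.48, 0.48, -0.519]
contact_force: [0.6, 0.7, 0.2]
opening: 0.453
```

Run:
```python
from h import *
s=ctrl.get_state(); print(s["time"],s["eef_pos"],s["contact_force"],s["dq"],s["opening"])
c=viewer.calibration("wrist");p,d=viewer.read_camera("wrist"); W=cloud(d,c)
print(W[300:330,270:290].reshape(-1,3).mean(0)); cv2.imwrite("pics/w10.png",p[:,:,::-1])
p,d=viewer.read_camera("side"); cv2.imwrite("pics/s10.png",cv2.resize(p[120:280,180:370,::-1],None,fx=4,fy=3.7))
W=cloud(d,viewer.calibration("side")); hsv=cv2.cvtColor(p,cv2.COLOR_RGB2HSV)
m=(hsv[...,0]<20)&(hsv[...,1]>80)&(np.linalg.norm(W-[.426,-.285,.02],axis=-1)<.1)&(W[...,2]>.022)
A=W[m];print(A.mean(0),np.linalg.lstsq(np.c_[A[:,:2],np.ones(len(A))],A[:,2],rcond=None)[0])
```

```text
14.75 [0.49420538 0.01114276 0.17360475] [0.62465956 0.69090738 0.16459435] [-1.20306390e-04 -3.31395030e-03 -3.69034198e-03 -1.60682758e-03
 -4.56257260e-04  6.83250224e-06] 0.45306121097018137
[0.49115477 0.01032006 0.20769803]
[ 0.42393969 -0.27670476  0.02890204] [ 0.01683977 -0.01632854  0.0172448 ]
```

View pics/s10.png

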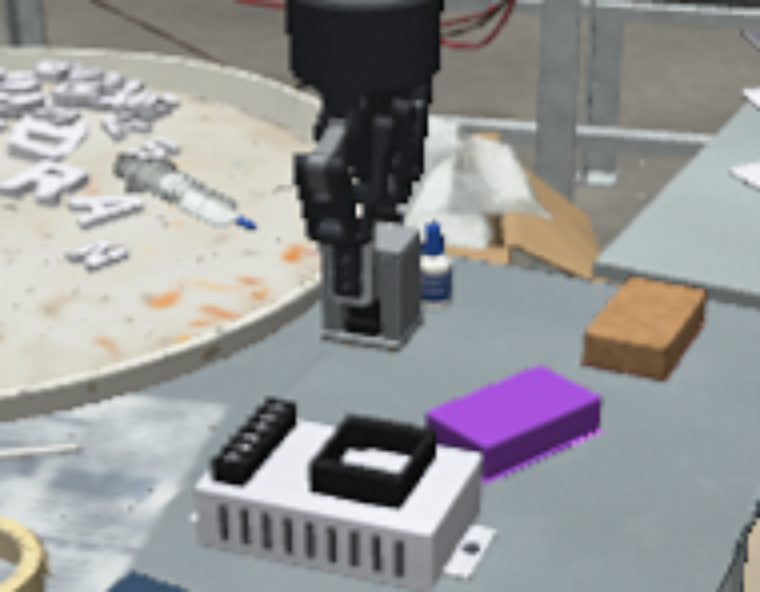

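View pics/w10.png

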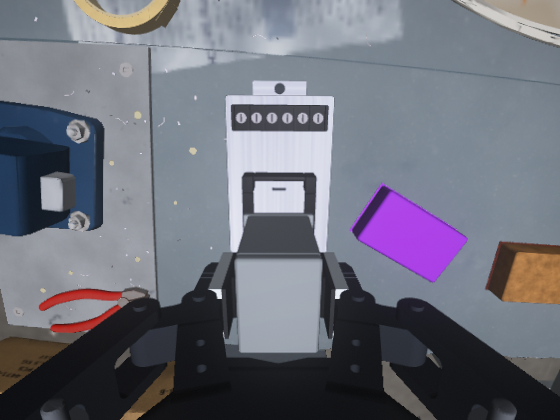

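Carrier is held upright, its top at z ≈ 0.208, so it is lifted about 100 mm. The socket is empty and the cork block lies flat beyond the purple one. The arm is at rest, so I am handing the job in.

Run:
```python
from plant import ctrl
print(ctrl.sign_off())
```

```text
the job is handed in; nothing more can be done
None
```

The job is done and handed in at about 15 s of the 45 s limit; the hand-in reported no verdict.

**Sanding block:** I lifted the brown block off the carrier and laid it flat on the bench at about (0.427, -0.285). Its top measured 28 mm above the bench, tilted by less than 0.01 rad right after release. A last side-camera fit suggested about 0.02 rad, which I put down to noise. The purple look-alike was left alone.

**Carrier:** I pinched both catches with a 30 N grip while the carrier was seated, then drew it straight up.
- **Lift force:** the wrist read under 1 N about 4 mm up, so the catches had let go.
- **Final position:** it hangs upright about 100 mm above its seat, sideways within a few mm, with the socket empty below it.
- **Arm:** it was at rest when I handed in.

**Other readings:**
- **Finger opening:** it read about 38.5 mm against the expected 42 mm for fully pressed catches. The block read low as well, so I took the catches as fully pressed; I had no direct reading of them.
- **Tool while pinching:** it was pushed up about 3 mm, at about 7 N, by the closing fingers. That force was gone once the lift began.

The last pictures show the cutters, the glue bottle and the tape standing where they were. I did not measure their positions again.

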